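# Pin vice held ready over the new drawer knob

## Task

The drawer unit needs a new knob, and the brown one lying on the white tile is to be drilled: first press the air puffer's pedal right down to its stop for a moment to blow the knob clean, and let it come up again. Then draw the steel pin vice out of its holder, carry it over the top of the blue drawer unit without bumping anything, and bring its drill point down to about 1 cm above the dark centre mark of that knob. Finish while still holding it there, still and upright, not touching the knob and with nothing else shifted.

Things in the scene. Friction and masses are not known exactly. Their poses are not given: they have to be found in the camera images.
- pin_vice: steel pin vice (hand drill), 109 mm long, upright in its holder. Origin at the drill point, z up. Above the point: drill 3 mm thick to 14 mm, nose 10 thick to 30, chuck nut 19 thick from 30 to 43, round body 13 thick from 43 to 101 (grip here), cap 17 thick to 109. It hangs by the nut on the holder's top, point in the hole 15 mm above the table; draw it 30 mm straight up to free it. 50 to 100 g
- holder: the pin vice's holder, a fixed wooden block 50 x 50 x 45 mm high, a 13 mm hole down its middle. Origin at the centre of its underside
- awl_holder: an identical fixed wooden block 50 x 50 x 45 mm holding the awl. Origin at the centre of its underside; the two holders swap places between starts
- awl: awl with a pear-shaped wooden handle, 32 mm at the thickest, 94 mm long, standing in its own holder (not to be used). Origin at its point, z up
- unit: blue plastic drawer unit, fixed, 140 (x) x 160 (y) x 122 mm high, origin at the centre of its underside; its -x face has three sliding drawers (one may stand up to 30 mm open), with brown knobs sticking out 17 mm on the upper two. It stands between the holders and the tile; a spool stands on its top
- spool: white thread spool, 32 mm across and 32 mm high, standing on top of the drawer unit, so that its own top is 154 mm above the table. Origin at the centre of its underside
- puffer: pedal air puffer, fixed: base plate 130 (x) x 75 (y) mm, black rubber bellows under a hinged steel pedal, thin nozzle at the +y side blowing towards the tile. Origin at the centre of its underside; the pedal's free end points to its -x
- pedal_hinge (a point): centre of the pedal's hinge axis, which lies along the puffer's y axis, 37 mm above the table
- pedal_pad (a point): top of the pedal's black rubber pad, the place to press, 92 mm from the hinge towards the free end; the pad is 50 x 46 mm. It starts 72 mm above the table and is 45 mm above it when the pedal is at its stop; moves with the pedal
- pedal (a joint): pedal angle in rad: 0 up (rest), 0.30 at its stop; a spring returns it; pressing at the pad takes about 4 N at the start and 7 N at the stop
- rest_tile: fixed white ceramic tile 100 x 100 x 8 mm, beside the puffer's nozzle. Origin at the centre of its underside
- knob: loose brown wooden knob lying face down on the tile, 38 mm across at its wide part, 26 mm high, 28 mm across its flat upper end of bare pale wood, 30 g. Origin at the centre of its underside, z up
- knob_mark (a point): the 5 mm dark centre mark on the knob's flat upper end, 34 mm above the table; z up
- jar: glass jar with a lid, 52 mm across, 60 mm high, bystander. Origin at the centre of its underside
- mug: white mug, 76 mm across, 85 mm high, bystander. Origin at the centre of its underside
- ball_knob: a second brown knob, ball-shaped, 32 mm across and 34 mm high, standing on the table, bystander (not the one on the tile). Origin at the centre of its underside
Not all that is in view belongs to the job. What is shaped like the knob but red or turquoise is not meant. Leave any yellow look-alike of the puffer alone.

How it is judged:
By the outcome, as a careful person would: the job done as asked, in the order asked, and still so for the second after the job is handed in, while the arm keeps its last pose, push and grip.
It also fails if it takes over 64 s, if anything falls off the work surface, if the arm or the gripper's body presses on something with over 40 N, if the wrist force passes 120 N, or if a joint passes its speed limit or range.

## Robot

A 6-joint arm with a two-finger parallel gripper is mounted at the origin on the work surface. World frame = base frame: x ahead of the robot, y to its left, z up, the work surface at z = 0. Lengths are in m, angles in rad, forces in N, time in s.
With the tool pointing down it reaches from about 0.25 to 0.725 m from the base axis. Payload 4 kg.
Tool frame: the origin (TCP) lies between the finger pads; the fingertips stand 8 mm ahead of it and the grasp point (between the pads) lies 11 mm behind it; z points along the fingers, y is the line along which they close (so a half turn about z gives the same grasp; the last joint's range is limited). The gripper opens to 85 mm and grips with 20 to 120 N. Pads are 22 mm wide; open, the fingers measure 114 mm over their backs; the gripper's body (76 mm by 85 mm) begins 54 mm behind the grasp point. The pads swing forward as they close: fully open they stand 13 mm farther back than shut.
Start: joints at [-1.163, 0.241, 0.005, 1.335, 0, 1.571], TCP at [0.198, -0.459, 0.239] pointing down, gripper open.
Joint ranges: [-2.72, 2.72], [-1.05, 1.87], [-1.09, 1.28], [-1.99, 2.15], [-1.42, 1.44], [-3.14, 3.14]. Speed limits (rad/s): [2.79, 2.79, 3.14, 3.14, 3.14, 3.14].

## Interface

Orientations are given as a unit quaternion [x, y, z, w].
In Python, from workcell import status, viewer, bot gives the robot as it stands.
- The arm moves only by the tool servo_tool, never from a script. Its argument "commands" is a list of rows, each a list of 5 numbers: the finger opening in mm, from 0 to 85.4, then the shift along the tool's x, y, z in mm, then the turn about the tool's z in rad. A call has 1 to 20 rows; each row shifts and turns the commanded pose from where the row before left it, along the tool's axes as they then stand; what a row does not reach is not made up. A row lasts 1/8 s, in which the tool goes at most 62.5 mm and 10.7 degrees, less where a joint would pass 70% of its speed; a pose out of reach is approached as far as the arm can. A call is refused whole if a number of a shift passes 62.5 or a number of a turn 0.188, either way. A call with a gripper value outside its range is refused whole. The fingers move at their own pace and stop on an object; the grip force is fixed at half the most. Time passes only in rows, so rows that do not move let the fingers close. It gives the time, the measured TCP pose, the force, the opening and the grip force at its end, in the units of the state.
- status.get_obs(): the state, without advancing time (a new reading comes with each control period).
- viewer.camera(name): name is "side" or "top" or "wrist"; returns (picture, depth): 420x560x3 uint8, red, green, blue; 420x560 float32, m along the optical axis (not along the pixel's ray), 0 where there is no reading.
- viewer.get_calibration(name): a dict with "camera_matrix" (3x3 intrinsics, pixels), "R" (3x3) and "t" (3): a world point X has camera coordinates R X + t; the wrist camera has in their place "T_tool_cam" (4x4, takes a point from camera to tool coordinates, whose origin is the TCP and whose axes are the flange's). Camera axes: x right, y down, z forward; pixel columns grow to the right and rows downward; lengths in m; the calibration is good to about 2 mm. A picture is of the moment at which its call begins: read the wrist's pose just before it. get_calibration takes no time and is no camera call.
- bot.job_done(): hands the job in; it is judged then, once.
Trained networks look in the newest picture that a camera, given by its name, has taken for a name from the list of things; names that differ only in an ending like _2 or _b are one class to them, and where a whole thing is asked for, a point or a joint stands for the part that bears it (a point fixed in the world has none). Each returns a list of dicts, best first, with "p" (0 to 1); they miss things now and then, are a little off and sometimes report something else, mostly with a low value. They report only what shows in the picture. A call takes as long as a camera call. They do not tell look-alikes from the thing itself.
- viewer.masks_of(camera, label): "mask" (420x560 bool, what is visible of it) and "pixel" ([row, column] in pixels, amid what is visible of it).
- viewer.spot_point(camera, label): "pixel" ([row, column] in pixels: a listed point, or the origin of a listed thing).
The state is a dict: "clock": time; "joint_pos": joint angles; "joint_vel": joint speeds; "tau": joint torques, N m; "eef_pos": TCP position; "tool_rot": TCP orientation; "ft_force": force on the tool from outside, world axes, zero at the start; "ft_torque": the same for the moment, N m; "grip_width": finger opening in m; "grasp_force": force on a finger pad.
Only numpy, scipy, OpenCV 4.12 (cv2) and the standard library are available. Lean on these libraries where they do the work, as an engineer would, in place of code of your own. Each camera call takes 0.05 s, during which the arm holds its last target. There are 200 camera calls.

## Working session

There is one attempt and no reset: what is moved stays moved. The work goes in short steps, Python scripts to look and compute and a tool call to move; the robot and the scene stay as the last step left them, time stands still between calls to the robot, and variables do not carry over. Pictures are saved under pics/ and viewed, at most 11 in all, crops included, and the job is handed in when it is done.

Besides the shell and the picture viewer there is one more tool, called after ">>>" by a JSON object that holds its "fn" and its "kwargs", one argument or row to a line. servo_tool: Moves the arm, as the interface text tells. Its arguments: {"type":"object","properties":{"commands":{"type":"array"}},"required":["commands"]}

```bash
mkdir -p pics
cat > h.py <<'E'
import numpy as np, cv2
from workcell import status, viewer, bot
from scipy.spatial.transform import Rotation as Ro
def pose(cam,o=None):
    c=viewer.get_calibration(cam);K=np.array(c["camera_matrix"])
    if cam=="wrist":
        o=o or status.get_obs();T=np.eye(4);T[:3,:3]=Ro.from_quat(o["tool_rot"]).as_matrix();T[:3,3]=o["eef_pos"]
        M=T@np.array(c["T_tool_cam"]);return K,M[:3,:3],M[:3,3]
    R=np.array(c["R"]);return K,R.T,-R.T@np.array(c["t"])
def ray(P,px):
    K,R,t=P;d=R@np.linalg.inv(K)@np.array([px[1],px[0],1.]);return t,d
def at_z(P,px,z):
    t,d=ray(P,px);return t+d*(z-t[2])/d[2]
def at_d(P,px,D):
    t,d=ray(P,px);return t+d*D[int(round(px[0])),int(round(px[1]))]
def cloud(P,D,m=None):
    K,R,t=P;m=(D>0) if m is None else m&(D>0);v,u=np.nonzero(m)
    return (R@np.linalg.inv(K)@(np.stack([u,v,np.ones_like(u)]).astype(float)*D[v,u])).T+t
def save(n,im): cv2.imwrite("pics/"+n+".png",im[:,:,::-1])
E
cat > a.py <<'E'
from h import *
np.set_printoptions(precision=3,suppress=True)
o=status.get_obs();print(o["eef_pos"],o["tool_rot"],o["clock"])
for cam in ["top","side"]:
    im,D=viewer.camera(cam);save(cam+"0",im);P=pose(cam);print(cam,P[2])
    for l in ["pin_vice","holder","awl","unit","spool","puffer","rest_tile","knob","jar","mug","ball_knob"]:
        for r in viewer.masks_of(cam,l)[:3]:
            c=cloud(P,D,r["mask"])
            if len(c): print(l,round(r["p"],2),np.round(r["pixel"]),np.percentile(c,[3,97],axis=0).ravel())
    for l in ["pedal_pad","pedal_hinge","knob_mark"]:
        for r in viewer.spot_point(cam,l)[:3]: print(l,round(r["p"],2),np.round(r["pixel"]),at_d(P,r["pixel"],D))
E
python3 a.py
```

```text
[ 0.198 -0.458  0.238] [ 0.979  0.202 -0.    -0.001] 0.0
top [0.479 0.051 1.088]
pin_vice 0.57 [189. 429.] [ 0.588 -0.33   0.053  0.611 -0.307  0.11 ]
holder 0.97 [243. 427.] [ 0.437 -0.369 -0.     0.49  -0.316  0.049]
holder 0.26 [207. 240.] [0.502 0.123 0.041 0.612 0.173 0.078]
holder 0.25 [219. 331.] [ 0.451 -0.155  0.04   0.604 -0.001  0.125]
awl 0.6 [191. 430.] [ 0.588 -0.334  0.05   0.614 -0.308  0.11 ]
unit 0.78 [221. 332.] [ 0.451 -0.155  0.035  0.604 -0.001  0.125]
unit 0.65 [215. 173.] [0.498 0.275 0.001 0.591 0.373 0.013]
spool 0.59 [200. 318.] [ 0.552 -0.058  0.126  0.58  -0.032  0.157]
puffer 0.77 [302. 163.] [0.265 0.295 0.002 0.384 0.381 0.077]
puffer 0.76 [208. 239.] [0.499 0.114 0.01  0.618 0.185 0.077]
puffer 0.55 [244. 430.] [ 0.439 -0.366  0.006  0.49  -0.316  0.049]
rest_tile 0.58 [217. 171.] [0.497 0.276 0.004 0.593 0.373 0.012]
knob 0.73 [230. 124.] [0.498 0.427 0.007 0.532 0.455 0.029]
knob 0.51 [209. 172.] [0.54  0.303 0.009 0.573 0.336 0.037]
knob 0.44 [173. 188.] [0.64  0.266 0.009 0.669 0.295 0.03 ]
jar 0.8 [148. 269.] [0.694 0.037 0.02  0.737 0.078 0.063]
[... 1359 characters left out ...]
. 340.] [0.693 0.031 0.002 0.737 0.091 0.064]
mug 0.76 [272. 377.] [ 0.702 -0.255  0.003  0.802 -0.181  0.086]
mug 0.27 [203. 282.] [0.499 0.12  0.044 0.605 0.171 0.079]
mug 0.16 [219. 342.] [0.693 0.031 0.008 0.736 0.072 0.064]
ball_knob 0.42 [206. 322.] [0.648 0.135 0.002 0.675 0.157 0.035]
ball_knob 0.18 [326. 278.] [ 0.436 -0.374  0.005  0.489 -0.326  0.048]
pedal_pad 0.65 [175. 199.] [0.286 0.341 0.073]
pedal_pad 0.64 [202. 277.] [0.526 0.125 0.073]
pedal_hinge 0.89 [204. 304.] [0.628 0.21  0.002]
pedal_hinge 0.79 [180. 227.] [0.38  0.416 0.001]
knob_mark 0.75 [187. 277.] [0.55  0.308 0.021]
knob_mark 0.64 [188. 308.] [0.65  0.273 0.026]
knob_mark 0.64 [170. 267.] [ 0.532  0.478 -0.004]
```

View pics/top0.png

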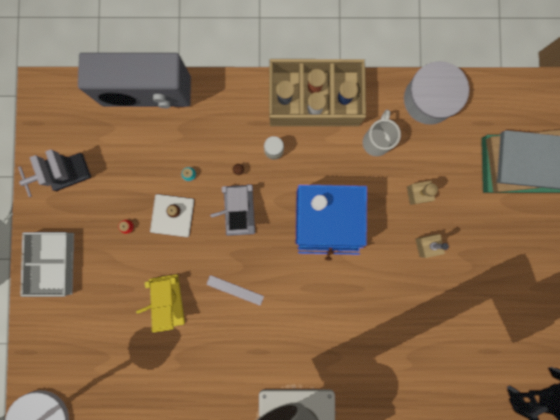

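View pics/side0.png

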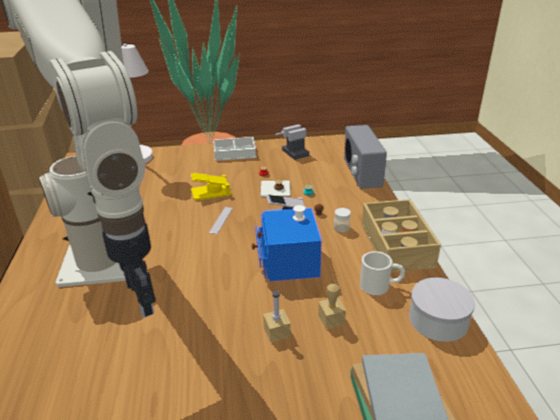

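Candidates, in the top picture:
- **Puffers:** steel at (208,239), yellow at (302,163). I take the steel one, because the yellow look-alike is to be left alone.
- **Knobs:** brown on the white tile at (211,172), red at (227,125), turquoise at (173,189), brown ball at (168,238). The one on the tile fits.
- **Tools:** thin grey one at (243,435), pear-shaped wooden one at (188,430). The grey one is the pin vice, so its holder is at about (0.464,-0.343).

I'll confirm these in one crop.

Run:
```python
import cv2,numpy as np
t=cv2.imread("pics/top0.png");s=cv2.imread("pics/side0.png")
f=lambda a:cv2.resize(a,(400,300),interpolation=cv2.INTER_CUBIC)
cv2.imwrite("pics/crop0.png",np.vstack([np.hstack([f(t[150:255,110:250]),f(t[160:265,380:520])]),np.hstack([f(s[150:255,180:320]),f(s[265:355,250:370])])]))
```

```text
(no output)
```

View pics/crop0.png

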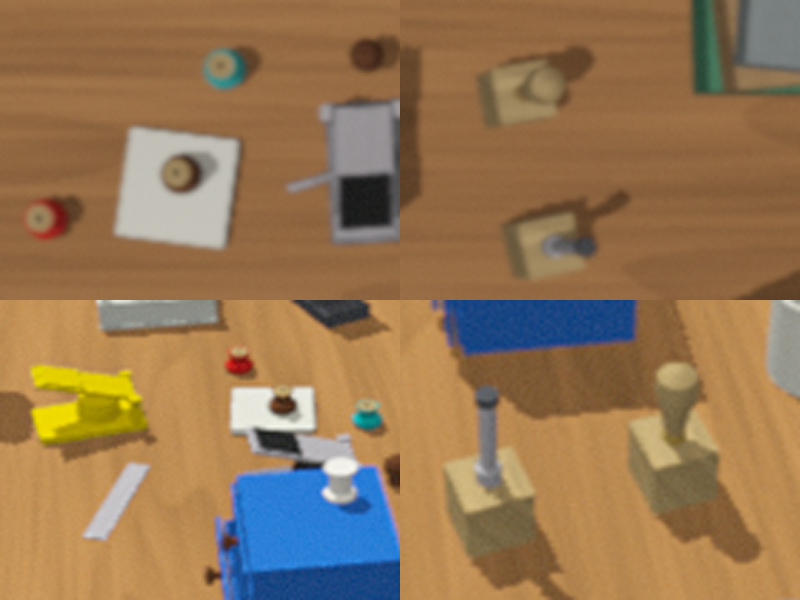

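>>> {"fn": "servo_tool", "kwargs": {
  "commands": [
    [0, 0, 0, -20, 0.136],
    [0, 0, 0, -20, 0.136],
    [0, 0, 0, -20, 0.135],
    [0, 0, 0, 0, 0]
  ]
}}

```text
clock: 2.0
eef_pos: [0.1987, -0.4599, 0.3008]
tool_rot: [1.0, 0.001, 0.001, 0.002]
ft_force: [0.1, -0.6, -0.7]
grip_width: 0.0124
grasp_force: 0.0
```

The crop confirms all three: brown knob with a dark mark on the tile (180,172), steel puffer with a black pad (365,200), and steel pin vice (555,245) as opposed to the awl (545,85). Going to the pedal.

>>> {"fn": "servo_tool", "kwargs": {
  "commands": [
    [0, 10, -18, 0, 0],
    [0, 20, -38, 0, 0],
    [0, 20, -38, 0, 0],
    [0, 20, -38, 0, 0],
    [0, 20, -38, 0, 0],
    [0, 20, -38, 0, 0],
    [0, 20, -38, 0, 0],
    [0, 20, -38, 0, 0],
    [0, 20, -38, 0, 0],
    [0, 20, -38, 0, 0],
    [0, 20, -38, 0, 0],
    [0, 20, -38, 0, 0],
    [0, 20, -38, 0, 0],
    [0, 20, -38, 0, 0],
    [0, 20, -38, 0, 0],
    [0, 10, -38, 0, 0],
    [0, 10, -19, 0, 0],
    [0, 0, 0, 0, 0],
    [0, 0, 0, 0, 0]
  ]
}}

```text
clock: 4.38
eef_pos: [0.5061, 0.0722, 0.303]
tool_rot: [0.998, 0.053, -0.002, -0.031]
ft_force: [-0.3, 0.3, -0.7]
grip_width: 0.0001
grasp_force: 0.0
```

```bash
cat > w.py <<'E'
from h import *
import sys
np.set_printoptions(precision=4,suppress=True)
def look(name,pts=(),things=()):
    o=status.get_obs();P=pose("wrist",o);im,D=viewer.camera("wrist");save(name,im);print(o["eef_pos"],o["tool_rot"])
    for l,z in pts:
        for r in viewer.spot_point("wrist",l)[:3]: print(l,round(r["p"],2),np.round(r["pixel"]),at_z(P,r["pixel"],z))
    for l in things:
        for r in viewer.masks_of("wrist",l)[:3]:
            c=cloud(P,D,r["mask"])
            if len(c): print(l,round(r["p"],2),np.round(r["pixel"]),np.percentile(c,[3,50,97],axis=0).ravel())
    return P,im,D
E
python3 - <<'E'
from w import *
look("w1",[("pedal_pad",.072),("pedal_hinge",.037),("knob_mark",.034)],["puffer","knob"])
E
```

```text
[0.5061 0.0722 0.303 ] [ 0.9981  0.0533 -0.0022 -0.031 ]
pedal_pad 0.87 [144. 223.] [0.5295 0.1469 0.072 ]
pedal_pad 0.78 [318.  63.] [0.2971 0.3292 0.072 ]
pedal_pad 0.23 [109. 239.] [0.5653 0.1334 0.072 ]
pedal_hinge 0.97 [ 58. 229.] [0.6135 0.1533 0.037 ]
pedal_hinge 0.89 [247.  61.] [0.3738 0.3493 0.037 ]
knob_mark 0.95 [  3. 111.] [0.6537 0.2794 0.034 ]
knob_mark 0.67 [98. 76.] [0.5561 0.322  0.034 ]
puffer 0.63 [281.  74.] [0.2682 0.2991 0.0072 0.3294 0.3266 0.0431 0.3858 0.3749 0.075 ]
puffer 0.55 [110. 229.] [0.5027 0.115  0.0093 0.5599 0.1444 0.0501 0.6201 0.1902 0.0758]
knob 0.96 [95. 83.] [0.5413 0.3034 0.0125 0.5578 0.315  0.0224 0.5734 0.3313 0.0344]
knob 0.72 [  6. 123.] [0.6381 0.2666 0.0027 0.6498 0.2784 0.0134 0.6617 0.2974 0.0264]
knob 0.53 [121.   2.] [ 0.5023  0.4269 -0.001   0.5154  0.4303  0.0082  0.5291  0.435   0.0113]
```

View pics/w1.png

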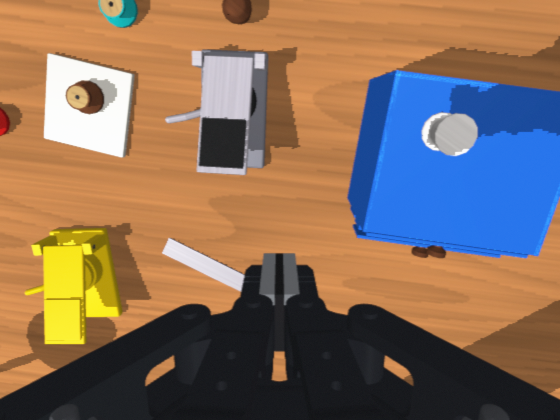

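The view shows the steel puffer's pad at (144,223), its hinge at (58,229), the knob on its tile at (98,85), the yellow look-alike at bottom left, and the unit with the spool on the right. The arm fell short and is slightly tilted, so I'll let it settle.

>>> {"fn": "servo_tool", "kwargs": {
  "commands": [
    [0, 0, 0, 0, 0],
    [0, 0, 0, 0, 0]
  ]
}}

```text
clock: 4.92
eef_pos: [0.5066, 0.0724, 0.303]
tool_rot: [0.998, 0.053, -0.002, -0.031]
ft_force: [0.3, -0.2, 0.4]
grip_width: -0.0001
grasp_force: 0.0
```

Run:
```python
from w import *
o=status.get_obs();print(o["joint_pos"],o["joint_vel"]);print(Ro.from_quat(o["tool_rot"]).as_matrix())
look("w2",[("pedal_pad",.072),("pedal_hinge",.037),("knob_mark",.034)],[])
```

```text
[0.106  0.2472 0.1765 1.5008 0.0624 3.1406] [ 0.0019  0.0002  0.0006  0.0005 -0.0001  0.0004]
[[ 0.9943  0.1066 -0.0073]
 [ 0.1068 -0.9924  0.0619]
 [-0.0006 -0.0623 -0.9981]]
[0.5066 0.0724 0.303 ] [ 0.9981  0.0534 -0.002  -0.0311]
pedal_pad 0.73 [147. 222.] [0.5262 0.1479 0.072 ]
pedal_pad 0.67 [321.  63.] [0.2937 0.3289 0.072 ]
pedal_pad 0.34 [ 16. 242.] [0.6481 0.1366 0.072 ]
pedal_hinge 0.78 [246.  63.] [0.3754 0.3473 0.037 ]
pedal_hinge 0.68 [ 59. 229.] [0.6132 0.1537 0.037 ]
pedal_hinge 0.54 [110. 239.] [0.5634 0.1387 0.037 ]
knob_mark 0.73 [  6. 110.] [0.6521 0.2811 0.034 ]
```

>>> {"fn": "servo_tool", "kwargs": {
  "commands": [
    [0, 0, 0, 0, -0.18],
    [0, 0, 0, 0, -0.18],
    [0, 0, 0, 0, -0.18],
    [0, 0, 0, 0, 0]
  ]
}}

```text
clock: 5.62
eef_pos: [0.5066, 0.0725, 0.3029]
tool_rot: [0.948, 0.317, 0.006, -0.031]
ft_force: [0.4, -1.6, 0.2]
grip_width: -0.0003
grasp_force: 0.0
```

Run:
```python
from w import *
o=status.get_obs();print(o["joint_pos"],o["joint_vel"]);print(Ro.from_quat(o["tool_rot"]).as_matrix())
```

```text
[0.1062 0.2474 0.1765 1.5008 0.0624 2.6027] [ 0.0009  0.001   0.     -0.0009  0.0009  0.0471]
[[ 0.7992  0.601  -0.0074]
 [ 0.6003 -0.7974  0.0619]
 [ 0.0313 -0.0539 -0.9981]]
```

The j6 limit left a small persistent tilt of 3.6° towards +y. It does no harm if I grasp with the fingers closing along x, because the tilt then lies in the pad plane and the vice stays upright. I'll turn to yaw 90° and compute moves through the measured rotation.

>>> {"fn": "servo_tool", "kwargs": {
  "commands": [
    [0, 0, 0, 0, -0.18],
    [0, 0, 0, 0, -0.18],
    [0, 0, 0, 0, -0.18],
    [0, 0, 0, 0, -0.18],
    [0, 0, 0, 0, -0.18],
    [0, 0, 0, 0, 0],
    [0, 0, 0, 0, 0]
  ]
}}

```text
clock: 6.5
eef_pos: [0.5066, 0.0725, 0.303]
tool_rot: [0.716, 0.697, 0.019, -0.025]
ft_force: [-0.4, 0.1, 0.8]
grip_width: 0.0001
grasp_force: 0.0
```

```bash
cat >> w.py <<'E'
def to(*ps):
    "TCP targets in m, in turn -> tool-axis shifts in mm"
    o=status.get_obs();R=Ro.from_quat(o["tool_rot"]).as_matrix();c=np.array(o["eef_pos"])
    for p in ps: print("move",np.round(R.T@(np.array(p)-c)*1000,1));c=np.array(p)
E
python3 - <<'E'
from w import *
o=status.get_obs();print(o["joint_pos"]);print(Ro.from_quat(o["tool_rot"]).as_matrix())
look("w3",[("pedal_pad",.072),("pedal_hinge",.037),("knob_mark",.034)],["puffer"])
to([.523,.1465,.303],[.523,.1465,.1],[.523,.1465,.06])
E
```

```text
[0.1062 0.2473 0.1766 1.5008 0.0624 1.7044]
[[ 0.0277  0.9996 -0.0073]
 [ 0.9977 -0.0271  0.0619]
 [ 0.0617 -0.009  -0.9981]]
[0.5066 0.0725 0.303 ] [ 0.7164  0.697   0.019  -0.0248]
pedal_hinge 0.7 [106. 375.] [0.6103 0.1547 0.037 ]
pedal_hinge 0.64 [110. 414.] [0.6528 0.1488 0.037 ]
knob_mark 0.72 [114. 301.] [0.5302 0.148  0.034 ]
puffer 0.81 [108. 323.] [0.5004 0.1152 0.0095 0.5544 0.151  0.0522 0.6131 0.1927 0.076 ]
move [74.2 14.6  4.4]
move [-12.5   1.8 202.6]
move [-2.5  0.4 39.9]
```

>>> {"fn": "servo_tool", "kwargs": {
  "commands": [
    [0, 25, 5, 1, 0],
    [0, 25, 5, 2, 0],
    [0, 24, 5, 1, 0],
    [0, -2.5, 0.4, 40, 0],
    [0, -2.5, 0.3, 40, 0],
    [0, -2.5, 0.3, 40, 0],
    [0, -2.5, 0.4, 42, 0],
    [0, -2.5, 0.4, 40, 0],
    [0, 0, 0, 0, 0],
    [0, 0, 0, 0, 0]
  ]
}}

```text
clock: 8.0
eef_pos: [0.5244, 0.1465, 0.1024]
tool_rot: [0.715, 0.698, 0.02, -0.024]
ft_force: [-0.6, 1.2, -0.4]
grip_width: -0.0001
grasp_force: 0.0
```

Run:
```python
from w import *
look("w4",[("pedal_pad",.072)],["puffer"])
to([.523,.1465,.08],[.523,.1465,.052])
```

```text
[0.5244 0.1465 0.1024] [ 0.7152  0.6982  0.0199 -0.0243]
pedal_pad 0.64 [253. 285.] [0.5272 0.1487 0.072 ]
puffer 0.94 [214. 339.] [0.5008 0.1267 0.0099 0.5567 0.1643 0.0499 0.6128 0.1917 0.0758]
move [-1.6 -1.9 23.2]
move [-1.8  0.1 27.9]
```

View pics/w4.png

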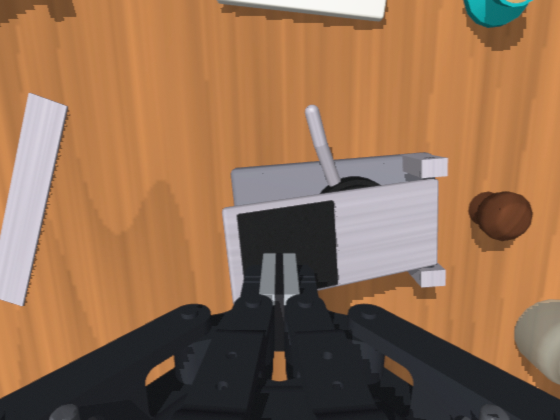

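The fingertips at (265,280) stand over the black pad (corners about 240–335 across, 205–290 down). Pressing.

>>> {"fn": "servo_tool", "kwargs": {
  "commands": [
    [0, -1.2, 0, 18, 0],
    [0, -0.8, 0, 12, 0],
    [0, -0.6, 0, 10, 0],
    [0, -0.3, 0, 6, 0],
    [0, 0, 0, 0, 0],
    [0, 0, 0, 0, 0]
  ]
}}

```text
clock: 8.9
eef_pos: [0.5225, 0.1463, 0.0555]
tool_rot: [0.715, 0.698, 0.019, -0.025]
ft_force: [-2.9, 0.1, 6.4]
grip_width: -0.0001
grasp_force: 3.2
```

>>> {"fn": "servo_tool", "kwargs": {
  "commands": [
    [0, -0.1, 0, 1.5, 0],
    [0, 0, 0, 0, 0],
    [0, 0, 0, 0, 0]
  ]
}}

```text
clock: 9.28
eef_pos: [0.5224, 0.1463, 0.0541]
tool_rot: [0.715, 0.698, 0.019, -0.025]
ft_force: [-3.4, -0.1, 6.9]
grip_width: 0.0
grasp_force: 3.4
```

>>> {"fn": "servo_tool", "kwargs": {
  "commands": [
    [0, -0.1, 0, 1.2, 0],
    [0, 0, 0, 0, 0],
    [0, 0, 0, 0, 0]
  ]
}}

```text
clock: 9.65
eef_pos: [0.5224, 0.1463, 0.0533]
tool_rot: [0.715, 0.698, 0.019, -0.025]
ft_force: [-5.2, -0.7, 8.7]
grip_width: -0.0
grasp_force: 4.4
```

>>> {"fn": "servo_tool", "kwargs": {
  "commands": [
    [0, 0, 0, 0.8, 0],
    [0, 0, 0, 0, 0],
    [0, 0, 0, 0, 0]
  ]
}}

```text
clock: 10.02
eef_pos: [0.5224, 0.1463, 0.0531]
tool_rot: [0.715, 0.698, 0.019, -0.025]
ft_force: [-5.9, -1.1, 13.1]
grip_width: -0.0001
grasp_force: 6.4
```

The force climbs at constant height, so the pedal is at its stop. Releasing and heading for the pin vice.

Run:
```python
from w import *
to([.522,.146,.30],[.464,-.41,.30],[.464,-.41,.25])
```

```text
move [  15.    -2.6 -246.5]
move [-556.2  -45.   -34.2]
move [-3.1  0.5 49.9]
```

>>> {"fn": "servo_tool", "kwargs": {
  "commands": [
    [0, 0.6, -0.1, -10, 0],
    [0, 2.4, -0.4, -40, 0],
    [0, 3, -0.5, -50, 0],
    [0, 3, -0.5, -50, 0],
    [0, 3, -0.5, -50, 0],
    [0, 3, -0.6, -46, 0],
    [60, -20, -2, -1.2, 0],
    [60, -38, -3, -2.4, 0],
    [60, -38, -3, -2.4, 0],
    [60, -38, -3, -2.4, 0],
    [60, -38, -3, -2.4, 0],
    [60, -38, -3, -2.4, 0]
  ]
}}

```text
clock: 11.52
eef_pos: [0.4997, -0.0657, 0.2968]
tool_rot: [0.715, 0.698, 0.018, -0.025]
ft_force: [0.8, -0.3, 0.6]
grip_width: 0.06
grasp_force: 0.0
```

Run:
```python
from w import *
im,D=viewer.camera("top");P=pose("top")
print([(r["p"],r["pixel"],at_d(P,r["pixel"],D)) for r in viewer.spot_point("top","pedal_pad")])
to([.464,-.41,.30],[.464,-.41,.27])
```

```text
[(0.75, [222.8, 239.1], array([0.5221, 0.1431, 0.0749])), (0.61, [321.0, 160.9], array([0.2843, 0.331 , 0.0768]))]
move [-342.6  -25.7  -23.7]
move [-1.8  0.3 29.9]
```

Pedal is back up (pad top at about 0.075). Continuing.

>>> {"fn": "servo_tool", "kwargs": {
  "commands": [
    [60, -38, -3, -2.6, 0],
    [60, -38, -3, -2.6, 0],
    [60, -38, -3, -2.6, 0],
    [60, -38, -3, -2.6, 0],
    [60, -38, -3, -2.6, 0],
    [60, -38, -3, -2.6, 0],
    [60, -38, -3, -2.6, 0],
    [60, -38, -2, -2.6, 0],
    [60, -30, -2, 20, 0],
    [60, -9, 0, 7, 0],
    [60, 0, 0, 0, 0],
    [60, 0, 0, 0, 0]
  ]
}}

```text
clock: 13.12
eef_pos: [0.4679, -0.4041, 0.2718]
tool_rot: [0.715, 0.699, 0.019, -0.024]
ft_force: [0.6, 0.5, 0.9]
grip_width: 0.0599
grasp_force: 0.0
```

Run:
```python
from w import *
P,im,D=look("w5",[("pin_vice",.015),("holder",0)],["pin_vice","holder"])
c=cloud(P,D);s=(abs(c[:,0]-.464)<.06)&(abs(c[:,1]+.343)<.06)&(c[:,2]>.09)
print(s.sum(),c[s].min(0),np.median(c[s],axis=0),c[s].max(0))
s=(abs(c[:,0]-.464)<.06)&(abs(c[:,1]+.343)<.06)&(abs(c[:,2]-.046)<.004)
print(s.sum(),np.percentile(c[s],[1,50,99],axis=0))
```

```text
[ 0.4679 -0.4041  0.2718] [ 0.7146  0.6988  0.0192 -0.0245]
pin_vice 0.79 [128. 273.] [ 0.4614 -0.342   0.015 ]
holder 0.87 [128. 278.] [ 0.4667 -0.3431  0.    ]
pin_vice 0.82 [128. 274.] [ 0.4581 -0.3498  0.1216  0.4652 -0.3427  0.123   0.4722 -0.3353  0.1245]
holder 0.91 [124. 289.] [ 0.4412 -0.367   0.0426  0.4669 -0.342   0.0441  0.4903 -0.318   0.0457]
36104 [ 0.404  -0.403   0.1207] [ 0.4617 -0.3947  0.338 ] [ 0.524  -0.3345  0.359 ]
2216 [[ 0.4385 -0.3691  0.0424]
 [ 0.4662 -0.3418  0.0441]
 [ 0.4922 -0.316   0.046 ]]
```

View pics/w5.png

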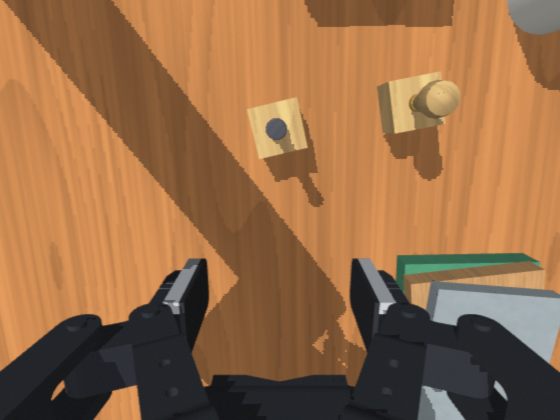

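The pin vice cap is at (128,276), in its wooden block; the awl at (98,440) is clear of it. Its axis is at (0.465,-0.3425). Descending.

Run:
```python
from w import *
to([.465,-.3418,.272],[.465,-.3418,.142],[.465,-.3418,.077])
```

```text
move [62.7 -4.2  3.9]
move [ -7.9   1.  129.8]
move [-4.   0.5 64.9]
```

>>> {"fn": "servo_tool", "kwargs": {
  "commands": [
    [60, 21, -1.4, 1.3, 0],
    [60, 21, -1.4, 1.3, 0],
    [60, 20.7, -1.4, 1.3, 0],
    [60, -2.6, 0.3, 43, 0],
    [60, -2.6, 0.3, 43, 0],
    [60, -2.7, 0.4, 43.8, 0],
    [60, -1, 0.1, 16, 0],
    [60, -1, 0.1, 16, 0],
    [60, 0, 0, 0, 0],
    [60, 0, 0, 0, 0]
  ]
}}

```text
clock: 14.62
eef_pos: [0.4653, -0.3429, 0.1105]
tool_rot: [0.715, 0.698, 0.019, -0.023]
ft_force: [-0.1, -0.7, -0.8]
grip_width: 0.0602
grasp_force: 0.0
```

Run:
```python
from w import *
look("w6",[],["pin_vice"])
to([.465,-.3418,.077])
```

```text
[ 0.4653 -0.3429  0.1105] [ 0.7151  0.6984  0.0192 -0.0234]
pin_vice 0.95 [272. 277.] [ 0.4581 -0.3487  0.0497  0.4658 -0.3381  0.1183  0.4731 -0.3341  0.1239]
move [-0.9 -0.  33.5]
```

View pics/w6.png

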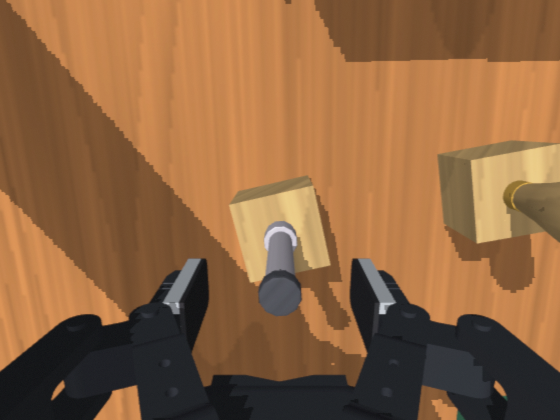

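The vice's cap at (295,280) is centred between the fingers, which are clear of the holder. Down and grip.

>>> {"fn": "servo_tool", "kwargs": {
  "commands": [
    [60, -0.4, 0, 16, 0],
    [60, -0.5, 0, 17, 0],
    [60, 0, 0, 0.5, 0],
    [60, 0, 0, 0, 0],
    [0, 0, 0, 0, 0],
    [0, 0, 0, 0, 0],
    [0, 0, 0, 0, 0],
    [0, 0, 0, 0, 0],
    [0, 0, 0, 0, 0],
    [0, 0, 0, 0, 0]
  ]
}}

```text
clock: 15.98
eef_pos: [0.4643, -0.3412, 0.0761]
tool_rot: [0.715, 0.698, 0.019, -0.024]
ft_force: [-0.6, 0.2, 5.6]
grip_width: 0.0116
grasp_force: 58.4
```

Run:
```python
from w import *
o=status.get_obs();p=np.array(o["eef_pos"])
to(p+[0,0,.04],p+[0,0,.2])
```

```text
move [  2.4  -0.3 -39.9]
move [   9.8   -1.3 -159.7]
```

>>> {"fn": "servo_tool", "kwargs": {
  "commands": [
    [0, 0.6, -0.1, -10, 0],
    [0, 0.9, -0.1, -15, 0],
    [0, 0.9, -0.1, -15, 0],
    [0, 1.8, -0.2, -30, 0],
    [0, 2.5, -0.3, -40, 0],
    [0, 2.5, -0.3, -40, 0],
    [0, 2.5, -0.3, -40, 0],
    [0, 0.6, -0.1, -10, 0],
    [0, 0, 0, 0, 0],
    [0, 0, 0, 0, 0]
  ]
}}

```text
clock: 17.23
eef_pos: [0.4637, -0.3406, 0.2742]
tool_rot: [0.715, 0.698, 0.019, -0.026]
ft_force: [0.3, -0.2, -0.8]
grip_width: 0.0114
grasp_force: 58.5
```

Run:
```python
from w import *
for cam in ["side"]:
    im,D=viewer.camera(cam);P=pose(cam)
    for r in viewer.masks_of(cam,"pin_vice")[:2]:
        c=cloud(P,D,r["mask"]);print(r["p"],r["pixel"],np.percentile(c,[3,50,97],axis=0).ravel())
    print([(r["p"],r["pixel"]) for r in viewer.spot_point(cam,"pin_vice")[:2]])
    cv2.imwrite("pics/s7.png",cv2.resize(im[120:330,180:460,::-1],(800,600),interpolation=cv2.INTER_CUBIC))
o=status.get_obs();print(o["eef_pos"],o["joint_pos"]);z=o["eef_pos"][2]
to([.50,-.10,z],[.55,.22,z],[.556,.31,z])
```

```text
0.61 [238.7, 271.8] [ 0.4543 -0.3535  0.234   0.4613 -0.3489  0.2801  0.4684 -0.3427  0.3238]
0.21 [221.6, 339.7] [0.6929 0.0309 0.0029 0.713  0.0414 0.0383 0.7364 0.0839 0.0628]
[(0.47, [261.3, 271.1])]
[ 0.4638 -0.3407  0.2743] [-0.6564  0.424   0.3529  1.5464  0.0446  0.9371]
move [241.   30.5  15. ]
move [320.5  42.5  19.9]
move [89.9  3.9  5.7]
```

View pics/s7.png

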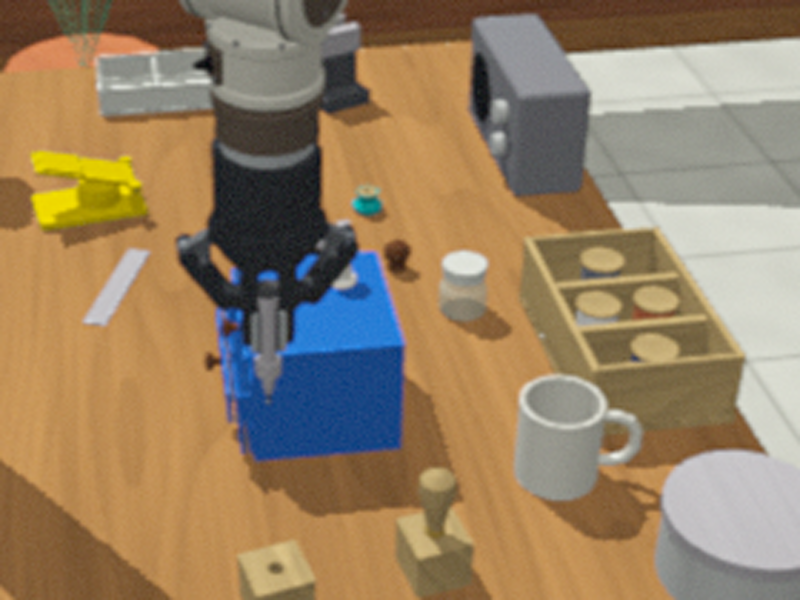

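The vice is held clear, with the tip at (390,268), and the holder is empty. Carrying it over the unit with the tip at about 0.213, well above the spool.

>>> {"fn": "servo_tool", "kwargs": {
  "commands": [
    [0, 20, 2.5, 1.2, 0],
    [0, 36, 4.5, 2.2, 0],
    [0, 37, 4.7, 2.3, 0],
    [0, 37, 4.7, 2.3, 0],
    [0, 37, 4.7, 2.3, 0],
    [0, 37, 4.7, 2.3, 0],
    [0, 37, 4.7, 2.4, 0],
    [0, 37, 4.8, 2.3, 0],
    [0, 37, 4.8, 2.3, 0],
    [0, 37, 4.8, 2.3, 0],
    [0, 37, 4.8, 2.3, 0],
    [0, 37, 4.8, 2.3, 0],
    [0, 37, 4.8, 2.3, 0],
    [0, 37, 4.8, 2.3, 0],
    [0, 37, 4.8, 2.3, 0],
    [0, 22, 3, 1.5, 0],
    [0, 0, 0, 0, 0],
    [0, 0, 0, 0, 0],
    [0, 0, 0, 0, 0]
  ]
}}

```text
clock: 19.75
eef_pos: [0.5493, 0.216, 0.2751]
tool_rot: [0.716, 0.698, 0.019, -0.025]
ft_force: [-0.0, -0.4, -1.0]
grip_width: 0.0116
grasp_force: 58.5
```

```bash
cat > k.py <<'E'
from w import *
P,im,D=look("w8",[("knob_mark",.034),("pin_vice",status.get_obs()["eef_pos"][2]-.061)],["knob"])
c=cloud(P,D);s=(abs(c[:,0]-.556)<.03)&(abs(c[:,1]-.32)<.03)&(abs(c[:,2]-.034)<.004)
print(s.sum(),np.percentile(c[s],[1,50,99],axis=0), (np.percentile(c[s],1,axis=0)+np.percentile(c[s],99,axis=0))/2)
o=status.get_obs();print(o["joint_pos"])
E
python3 k.py
```

```text
[0.5493 0.216  0.2751] [ 0.7156  0.6978  0.019  -0.0246]
knob_mark 0.77 [ 85. 289.] [0.56   0.3192 0.034 ]
knob_mark 0.75 [120. 381.] [0.653  0.2834 0.034 ]
pin_vice 0.7 [237. 277.] [0.5478 0.2169 0.2141]
knob 0.95 [ 85. 284.] [0.5402 0.3042 0.0147 0.5562 0.3196 0.0323 0.5729 0.3369 0.0345]
knob 0.66 [117. 377.] [0.6382 0.2684 0.0079 0.6513 0.2842 0.0245 0.6667 0.3001 0.0264]
knob 0.29 [ 77. 270.] [0.4978 0.2794 0.0054 0.5398 0.3327 0.007  0.5928 0.3746 0.0086]
615 [[0.544  0.308  0.0314]
 [0.5568 0.3211 0.0333]
 [0.57   0.3338 0.035 ]] [0.557  0.3209 0.0332]
[0.3448 0.4037 0.3249 1.4776 0.0607 1.9409]
```

View pics/w8.png

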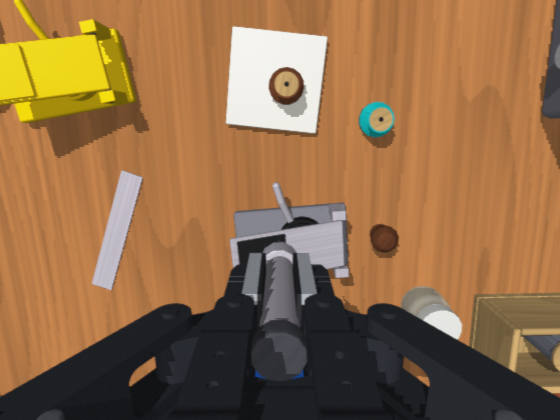

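The view shows the brown knob's dark mark at (85,287) and the vice held straight between the fingers. The mark is at about (0.557,0.320). Moving over it, stopping 4 cm above.

Run:
```python
from w import *
to([.557,.3215,.275],[.557,.3215,.135])
```

```text
move [105.1   4.9   6.6]
move [ -8.6   1.2 139.7]
```

>>> {"fn": "servo_tool", "kwargs": {
  "commands": [
    [0, 20, 1, 1.2, 0],
    [0, 30, 1.4, 1.9, 0],
    [0, 30, 1.4, 1.9, 0],
    [0, 25, 1.1, 1.6, 0],
    [0, -1.5, 0.2, 25, 0],
    [0, -2.1, 0.3, 35, 0],
    [0, -2.1, 0.3, 35, 0],
    [0, -1.7, 0.2, 27, 0],
    [0, -1.2, 0.2, 18, 0],
    [0, 0, 0, 0, 0],
    [0, 0, 0, 0, 0],
    [0, 0, 0, 0, 0]
  ]
}}

```text
clock: 21.45
eef_pos: [0.5575, 0.323, 0.136]
tool_rot: [0.715, 0.698, 0.02, -0.024]
ft_force: [-0.4, 0.2, 0.2]
grip_width: 0.0114
grasp_force: 58.5
```

Run:
```python
from w import *
P,im,D=look("w9",[("knob_mark",.034),("pin_vice",status.get_obs()["eef_pos"][2]-.061)],["knob","pin_vice"])
a=cv2.resize(im[120:330,180:380],(400,420),interpolation=cv2.INTER_CUBIC)
for cam in ["side","top"]:
    s,D=viewer.camera(cam);P=pose(cam)
    for l in ["knob_mark","pin_vice"]: print(cam,l,[(round(r["p"],2),np.round(r["pixel"],1)) for r in viewer.spot_point(cam,l)[:3]])
    for X in ([.557,.320,.034],np.array(status.get_obs()["eef_pos"])-[0,.001,.061]):
        K,R,t=P;q=K@R.T@(np.array(X)-t);print("expect",q[:2][::-1]/q[2])
    if cam=="side": b=cv2.resize(s[120:225,230:330],(400,420),interpolation=cv2.INTER_CUBIC)
save("c9",np.hstack([a,b]))
```

```text
[0.5575 0.323  0.136 ] [ 0.715   0.6984  0.0203 -0.0244]
knob_mark 0.8 [ 30. 214.] [0.5198 0.445  0.034 ]
knob_mark 0.76 [225. 280.] [0.5575 0.3201 0.034 ]
knob_mark 0.72 [267. 414.] [0.652  0.2868 0.034 ]
pin_vice 0.8 [239. 278.] [0.5564 0.3229 0.075 ]
knob 0.92 [216. 279.] [0.5408 0.3095 0.0104 0.5574 0.3247 0.0325 0.5737 0.3381 0.0343]
knob 0.87 [ 39. 214.] [0.5025 0.4288 0.0068 0.5187 0.4427 0.0245 0.5331 0.4583 0.0264]
knob 0.7 [190. 250.] [0.4979 0.2871 0.0058 0.5354 0.3407 0.0071 0.5932 0.3755 0.0084]
pin_vice 0.76 [325. 277.] [0.5512 0.3164 0.1125 0.5577 0.3269 0.1788 0.5642 0.3303 0.1837]
side knob_mark [(0.49, array([186. , 306.6])), (0.48, array([183.7, 279.4])), (0.41, array([171.5, 262.5]))]
side pin_vice [(0.44, array([172.7, 278.3]))]
expect [181.4691 278.8144]
expect [171.1943 278.5163]
top knob_mark [(0.64, array([171.5, 188.1])), (0.63, array([212.8, 169.5]))]
top pin_vice [(0.35, array([207.8, 166.7]))]
expect [209.8764 171.4918]
expect [208.8194 166.9158]
```

View pics/c9.png

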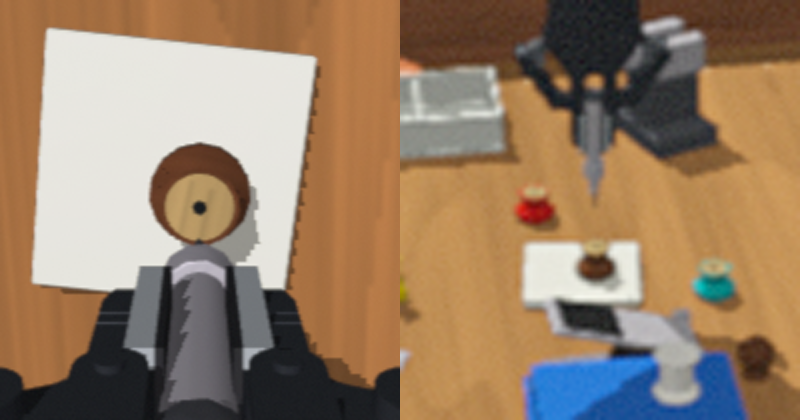

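The mark at (224,280) and the drill tip at (240,280) lie in the same column; at their heights they agree to about 1–2 mm. Lowering to 1 cm.

Run:
```python
from w import *
P=pose("wrist")
print(at_z(P,(224,279.5),.034),at_z(P,(240.5,279.5),.075))
to([.5572,.3217,.105])
```

```text
[0.5563 0.3201 0.034 ] [0.5566 0.3215 0.075 ]
move [-2.3  0.8 29.4]
```

>>> {"fn": "servo_tool", "kwargs": {
  "commands": [
    [0, -1, 0, 12, 0],
    [0, -1, 0, 11, 0],
    [0, -0.3, 0, 6, 0],
    [0, 0, 0, 0, 0],
    [0, 0, 0, 0, 0],
    [0, 0, 0, 0, 0]
  ]
}}

```text
clock: 22.75
eef_pos: [0.5568, 0.322, 0.106]
tool_rot: [0.715, 0.698, 0.02, -0.025]
ft_force: [0.2, -0.1, 0.1]
grip_width: 0.0111
grasp_force: 58.5
```

Run:
```python
from w import *
P,im,D=look("w10",[("knob_mark",.034),("pin_vice",status.get_obs()["eef_pos"][2]-.061)],["knob","pin_vice"])
save("c10",cv2.resize(im[120:330,180:380],(570,600),interpolation=cv2.INTER_CUBIC))
c=cloud(P,D)
to([.5572,.3217,.105])
```

```text
[0.5568 0.322  0.106 ] [ 0.7151  0.6984  0.0195 -0.0246]
knob_mark 0.95 [ 16. 204.] [0.5194 0.4438 0.034 ]
knob_mark 0.76 [282. 431.] [0.6505 0.288  0.034 ]
knob_mark 0.56 [235. 278.] [0.5559 0.3207 0.034 ]
pin_vice 0.79 [240. 277.] [0.5555 0.3215 0.045 ]
knob 0.88 [272. 427.] [0.6377 0.2719 0.0052 0.6511 0.2884 0.0238 0.6676 0.3014 0.0262]
knob 0.79 [ 26. 206.] [0.503  0.4286 0.0072 0.5189 0.4415 0.0244 0.5333 0.4543 0.0263]
knob 0.78 [221. 280.] [0.5406 0.3133 0.0144 0.5572 0.3267 0.0323 0.5732 0.3383 0.0343]
pin_vice 0.55 [328. 276.] [0.5505 0.3154 0.0824 0.557  0.3259 0.1489 0.5637 0.3293 0.1537]
move [-0.2  0.7  0.7]
```

View pics/c10.png

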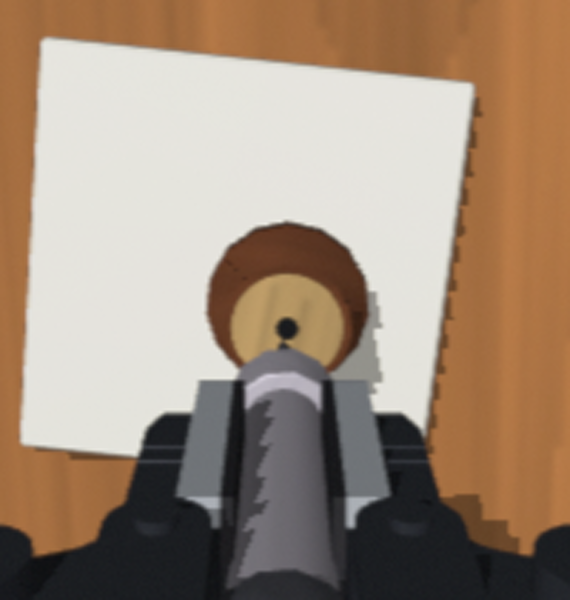

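The drill tip (345,283) stands just in front of the mark (328,287) in perspective. Back-projected, they agree within 1 mm, with a gap of about 10–11 mm. One small nudge, then hand in.

>>> {"fn": "servo_tool", "kwargs": {
  "commands": [
    [0, -0.2, 0.6, 0.6, 0],
    [0, 0, 0, 0, 0],
    [0, 0, 0, 0, 0],
    [0, 0, 0, 0, 0],
    [0, 0, 0, 0, 0]
  ]
}}

```text
clock: 23.62
eef_pos: [0.557, 0.3216, 0.1048]
tool_rot: [0.715, 0.698, 0.019, -0.025]
ft_force: [-0.3, 0.1, -1.1]
grip_width: 0.0119
grasp_force: 58.5
```

Run:
```python
from h import *
o=status.get_obs();print(o["eef_pos"],o["ft_force"],o["grasp_force"],np.abs(o["joint_vel"]).max());print(bot.job_done())
```

```text
[0.55701201 0.3215837  0.10483764] [-0.33957533  0.07220958 -1.07900746] 58.522440791130066 0.0017207327560330252
the job is handed in; nothing more can be done
None
```

I handed the job in at about 24 s: the pedal was pressed to its stop and came back up, and the pin vice, carried over the unit, is held still and upright with its point about 1 cm above the mark of the brown knob on the tile, by my estimate within 1 mm of its centre.

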